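# Open the specimen clamp with the hex key

### The job

The steel specimen is locked in its clamp beside the hardness tester. Take the T-handle hex key from its stand, feel for the hex socket deep in the clamp's bore with light pressure (turn the key until it drops fully home, never lean hard on it), then turn it anticlockwise, seen from above, just until the cam's pointer is at its far stop and the jaw has drawn back, without forcing it there. Leave the key standing upright, fully home in the socket, let go of it, and leave everything else on the bench alone.

Things in the scene. Friction and masses are not known exactly. Their poses are not given: they have to be found in the camera images.
- key: T-handle hex key, 113 mm tall, 0.27 to 0.43 kg, upright in the stand's hole. Origin: centre of the tip's end face; z up along the key, x along the handle bar. Steel hex shank, 22 mm across flats (two flats face along x); the lowest 5 mm is a round pilot, 21.5 mm across, tapered over its last 3 mm to 15 mm at the tip, that enters the hex socket at any angle
- stand: square grey block 85 x 85 x 42 mm, fixed, with one round hole 27.5 mm across and 32 mm deep in the middle of its top, in which the key stands. Origin: centre of the underside
- clamp: specimen clamp fixed to the bench: white base plate 185 x 100 x 12 mm, a square steel cam housing 74 x 74 mm about the origin, 50 mm high, and further along +x a sliding jaw, an aluminium specimen 36 x 44 mm and a fixed jaw, none higher than 50 mm. Origin: on the bench, under the bore's axis; x from housing to specimen, z up
- bore (a point): centre of the mouth of the round bore in the top of the cam housing, 50 mm above the bench. The bore is 31 mm across, 18 mm deep down to the rim of the hex socket. The key's tip is 32 mm below this point when fully home, and about 23 mm below it when it rests on the rim with its hex out of line
- cam (a joint): angle of the cam that the socket turns, rad: 0 locked (start), growing anticlockwise seen from above to a hard stop at 0.9 (open). Stiff (about 0.25 N m), stays where left; light rubbing in search does not move it. A flat ring round the bore's mouth with a dark pointer, 3 mm high, turns with it between two 6 mm high brass pins; it draws the jaw back 8.5 mm
- refblock: loose steel reference disc 60 mm across, 12 mm high; leave alone. Origin: centre of the underside
- testblock: loose steel block 40 x 40 x 16 mm; leave alone. Origin: centre of the underside
- slimkey: loose slim L-shaped dark hex key lying flat, 8 mm thick, 105 mm by 30 mm; does not fit; leave alone. Origin: near the middle of its long leg
- loupe: loose black loupe 40 mm across, 34 mm high; leave alone. Origin: centre of the underside
- driver: loose screwdriver lying beyond the clamp and stand; leave alone. Origin: underside, about mid-length
- tray: loose white tray 170 x 120 x 22 mm with two specimen mounts in it; leave alone. Origin: centre of the underside
- grip (a point): centre of the key's grey plastic bar handle, on the key's axis 100 mm above its tip; the bar is 80 mm (key's x) by 20 mm (y) by 26 mm (z)
- socket (a point): centre of the rim of the hex socket, 18 mm down the bore, on its axis. Socket: 23.2 mm across flats, 14 mm deep. How its hex lies about the axis is not measured and differs every time, whatever the cam reads and however this point's axes lie; it repeats every 60 degrees, and the key drops in only within about 5 degrees of line
Not all that is in view belongs to the job. Leave any orange or pink look-alike of the key alone. Leave any green look-alike of the clamp alone.

How it is judged:
By the outcome, as a careful person would: the job done as asked, in the order asked, and still so for the second after the job is handed in, with the robot touching nothing.
It also fails if it takes over 61 s, if anything falls off the work surface, if the arm or the gripper's body presses on something with over 40 N, if the wrist force passes 120 N, or if a joint passes its speed limit or range.

### The arm

A 6-joint arm with a two-finger parallel gripper is mounted at the origin on the work surface. World frame = base frame: x ahead of the robot, y to its left, z up, the work surface at z = 0. Lengths are in m, angles in degrees, forces in N, time in s.
With the tool pointing down it reaches from about 0.4 to 0.825 m from the base axis. Payload 7 kg.
Tool frame: the origin (TCP) lies at the centre of the arm's flange, where the gripper is bolted on; the fingertips stand 178 mm ahead of it and the grasp point (between the pads) lies 159 mm ahead of it (tip_reach is the distance from the TCP to the fingertips, in m); z points along the fingers, y is the line along which they close (so a half turn about z gives the same grasp; the last joint's range is limited). The gripper opens to 88 mm and grips with 3 to 60 N. Pads are 19 mm wide; open, the fingers measure 130 mm over their backs; the gripper's body (78 mm by 193 mm) begins 47 mm behind the grasp point.
Start: joints at [-47.034, 20.546, 0.682, 0, -70.136, -16.507], TCP at [0.301, -0.604, 0.405] pointing down, gripper open.
Joint ranges: [-176.03, 176.03], [-82.01, 121.73], [-58.28, 71.71], [-173.87, 95.51], [-174.79, -0.11], [-173.66, 173.66]. Speed limits (degrees/s): [136.94, 136.94, 172.46, 180, 180, 180].

### API

Orientations are given as [roll, pitch, yaw] about the fixed x, y, z axes, in that order (R = Rz(yaw) Ry(pitch) Rx(roll)).
In Python, from plant import * gives the robot as it stands.
- The arm moves only by the shell command python3 -m handwheel 'ROWS'. ROWS is JSON, a list of rows, each a list of 7 numbers: the opening, from -1 (shut) to 1 (fully open), then the shift along the tool's x, y, z as a fraction of full scale, then the turn, a rotation vector about the tool's x, y, z as a fraction of full scale. A call has 1 to 5 rows; each row shifts and turns the commanded pose from where the row before left it, along the tool's axes as they then stand; what a row does not reach is not made up. Full scale, the value 1, is 0.025 m for a shift and 6 degrees for a turn. A row lasts 1/8 s, in which the tool goes at most 62.5 mm and 10.7 degrees, less where a joint would pass 70% of its speed; a pose out of reach is approached as far as the arm can. A call with a number of a shift or a turn outside -1 to 1 is refused whole. A call with a gripper value outside its range is refused whole. The fingers move at their own pace and stop on an object; the grip force is fixed at half the most. Time passes only in rows, so rows that do not move let the fingers close. It gives the time, the measured TCP pose, the force, the opening and the grip force at its end, in the units of the state.
- get_obs(): the state, without advancing time (a new reading comes with each control period).
- snapshot(name): name is "scene" or "top"; returns a dict with "color" (420x560x3 uint8, red, green, blue), "fx", "fy", "cx", "cy" (pixels), "k1" (the pictures are not rectified: a ray, as slopes to the right and down, at radius r is drawn at 1 + k1 r^2 times it, then the intrinsics apply), "R" (3x3) and "t" (3): a world point X has camera coordinates R X + t. Camera axes: x right, y down, z forward; pixel columns grow to the right and rows downward; lengths in m; the calibration is good to about 2 mm. A picture is of the moment at which its call begins. There is no depth.
- close_job(): hands the job in; it is judged then, once.
The state is a dict: "clock": time; "joint_pos": joint angles; "qvel": joint speeds; "tau": joint torques, N m; "tool_pos": TCP position; "orientation": TCP orientation; "force": force on the tool from outside, world axes, zero at the start; "moment": the same for the moment, N m; "opening": finger opening in m; "gripper_force": force on a finger pad.
Only numpy, scipy, OpenCV 4.12 (cv2) and the standard library are available. Lean on these libraries where they do the work, as an engineer would, in place of code of your own. Each camera call takes 0.05 s, during which the arm holds its last target. There are 200 camera calls.

## Working session

There is one attempt and no reset: what is moved stays moved. The work goes in short steps, Python scripts to look and compute and a shell command to move; the robot and the scene stay as the last step left them, time stands still between calls to the robot, and variables do not carry over. Pictures are saved under pics/ and viewed, at most 10 in all, crops included, and the job is handed in when it is done.

```bash
mkdir -p pics
cat > h.py <<'E'
from plant import *
import numpy as np, cv2
from scipy.spatial.transform import Rotation as Ro
def save(n,f):
    s=snapshot(n); cv2.imwrite(f,cv2.cvtColor(s["color"],cv2.COLOR_RGB2BGR)); return s
def K(s): return np.array([[s["fx"],0,s["cx"]],[0,s["fy"],s["cy"]],[0,0,1.]])
def D(s): return np.array([s["k1"],0,0,0.])
def unproj(s,u,v,z):
    p=np.array([(u-s["cx"])/s["fx"],(v-s["cy"])/s["fy"]]); q=p.copy()
    for _ in range(50): q=p/(1+s["k1"]*(q@q))
    R=np.array(s["R"]);t=np.array(s["t"]); d=R.T@np.r_[q,1]; c=-R.T@t
    return c+d*(z-c[2])/d[2]
def proj(s,X):
    c=np.array(s["R"])@np.array(X)+np.array(s["t"]); q=c[:2]/c[2]; q=q*(1+s["k1"]*(q@q))
    return np.array([q[0]*s["fx"]+s["cx"],q[1]*s["fy"]+s["cy"]])
E
python3 - <<'E'
from h import *
for n in("scene","top"):
    s=save(n,f"pics/{n}0.png"); print(n,s["fx"],s["k1"],(-np.array(s["R"]).T@s["t"]).round(3),np.round(s["R"],2).tolist())
print(get_obs())
E
```

```text
scene 400.2955718229473 -0.10582525317212636 [ 0.945 -0.696  0.922] [[0.84, 0.54, -0.01], [0.39, -0.62, -0.68], [-0.38, 0.56, -0.73]]
top 436.66898904568353 -0.041730010446984815 [ 0.384 -0.051  1.05 ] [[0.02, -1.0, -0.01], [-0.99, -0.02, -0.15], [0.15, 0.02, -0.99]]
{'clock': 0.1, 'joint_pos': array([-4.70355750e+01,  2.05876480e+01,  6.39278943e-01, -1.65148818e-02,
       -7.01374283e+01, -1.65054699e+01]), 'qvel': array([-0.0426563 , -0.13465093,  0.16934782,  0.07479818, -0.0453936 ,
        0.07444385]), 'tau': array([-1.21254881e-03, -5.84160125e+01,  2.93753403e+01,  7.01544017e+00,
        1.01822478e-02, -2.98039515e-05]), 'tool_pos': array([ 0.30065239, -0.60415207,  0.4038184 ]), 'orientation': array([ 1.79913327e+02, -9.49152556e-03, -1.53546661e+02]), 'force': array([ 0.56428849, -0.30948033,  0.22927894]), 'moment': array([-0.04945284,  0.02516824, -0.00048435]), 'gripper_force': 0.0, 'opening': 0.08736043953621125}
```

View pics/scene0.png

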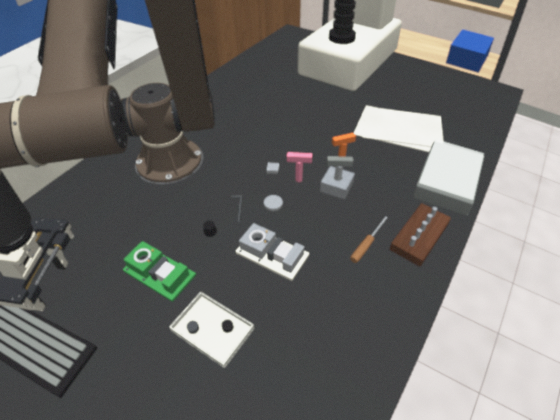

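View pics/top0.png

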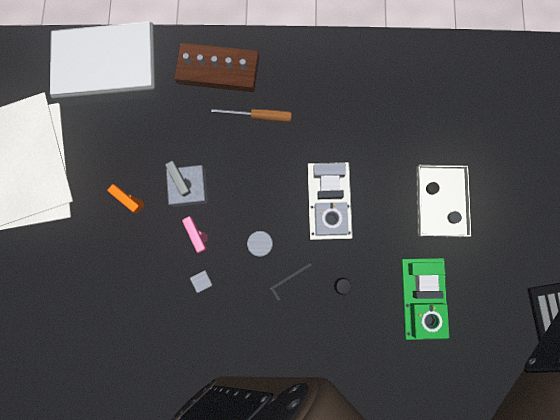

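Candidates in top view: the grey T-key in the stand at (178,180), an orange look-alike at (125,198), a pink one at (194,234), and the slim L-key at (290,280). I choose grey in the stand. For the clamp there is the white/steel one at (331,200) and a green one at (426,300), so I choose white. Next is a close crop to check.

Run:
```python
from h import *
s=snapshot("top"); c=cv2.cvtColor(s["color"],cv2.COLOR_RGB2BGR)
a=cv2.resize(c[150:220,150:220],(400,560),interpolation=cv2.INTER_CUBIC) if 0 else cv2.resize(c[150:220,155:215],None,fx=6.5,fy=6.5,interpolation=cv2.INTER_CUBIC)
b=cv2.resize(c[180:250,300:360],None,fx=6.5,fy=6.5,interpolation=cv2.INTER_CUBIC)
cv2.imwrite("pics/crop1.png",np.hstack([a,b]))
```

```text
(no output)
```

View pics/crop1.png

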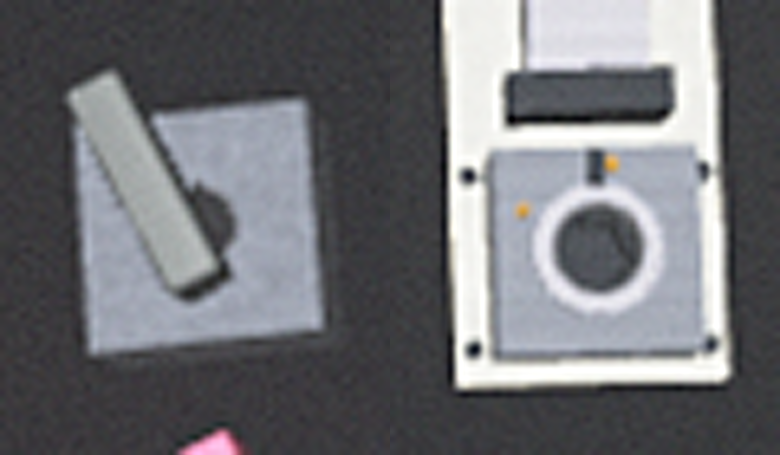

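The crop shows the grey handle bar, the stand's hole at its right edge, and the clamp ring with a dark pointer next to a brass pin. I'll convert these to positions.

Run:
```python
from h import *
s=snapshot("top")
P=lambda x,y,z,x0,y0:unproj(s,x0+(x+.5)/6.5-.5,y0+(y+.5)/6.5-.5,z)
h=np.array([P(*p,.123,155,150) for p in[(68,97),(115,70),(220,265),(180,291)]])
print("handle",h.mean(0),"L",np.linalg.norm(h[0]-h[3]),np.linalg.norm(h[1]-h[2]),"W",np.linalg.norm(h[0]-h[1]),np.linalg.norm(h[2]-h[3]))
d=h[0]+h[1]-h[2]-h[3]; print("yaw",np.degrees(np.arctan2(d[1],d[0])))
t=np.array([P(*p,.042,155,150) for p in[(75,122),(305,97),(325,330),(90,352)]]); print("stand",t.mean(0),np.linalg.norm(t-np.roll(t,1,0),axis=1))
c=np.array([P(*p,.05,300-390/6.5,180) for p in[(490,150),(697,147),(704,353),(492,355)]]); print("housing",c.mean(0),np.linalg.norm(c-np.roll(c,1,0),axis=1))
print("ring",P(598,248,.053,240,180),"bore",P(598,247,.05,240,180))
for p in[(533,247),(664,247),(598,183),(598,312)]:print(P(*p,.053,240,180))
sc=snapshot("scene")
for n,X in dict(grip=np.r_[h.mean(0)[:2],.123],stand=t.mean(0),bore=np.r_[c.mean(0)[:2],.05]).items(): print(n,proj(sc,X))
cc=cv2.cvtColor(sc["color"],cv2.COLOR_RGB2BGR)
for p in [proj(sc,X) for X in (np.r_[h.mean(0)[:2],.123],np.r_[c.mean(0)[:2],.05],*h)]: pass
a=cv2.resize(cc[145:205,310:370],None,fx=6.5,fy=6.5,interpolation=cv2.INTER_CUBIC);b=cv2.resize(cc[215:275,230:290],None,fx=6.5,fy=6.5,interpolation=cv2.INTER_CUBIC)
def dot(im,X,x0,y0):
    u=(proj(sc,X)-[x0,y0]+.5)*6.5-.5; cv2.circle(im,tuple(int(v) for v in u.round()),3,(0,0,255),-1)
for X in [*h,np.r_[h.mean(0)[:2],.123]]: dot(a,X,310,145)
for X in t: dot(a,X,310,145)
for X in [*c,np.r_[c.mean(0)[:2],.05]]: dot(b,X,230,215)
cv2.imwrite("pics/crop2.png",np.hstack([a,b]))
```

```text
handle [0.57270132 0.19464632 0.123     ] L 0.0777309564399465 0.07691027284628955 W 0.018142171309130792 0.01576383722459758
yaw 31.710112103648573
stand [0.5731359  0.19569249 0.042     ] [0.08552924 0.08484986 0.08672426 0.08547542]
housing [ 0.49850607 -0.14818353  0.05      ] [0.07298091 0.07369136 0.07334833 0.07464502]
ring [ 0.49913795 -0.14867476  0.053     ] bore [ 0.49984089 -0.1489662   0.05      ]
[ 0.49903366 -0.12573788  0.053     ]
[ 0.49995767 -0.17196307  0.053     ]
[ 0.52229578 -0.14856052  0.053     ]
[ 0.47649006 -0.14879126  0.053     ]
grip [339.19832773 158.30452301]
stand [337.13091185 177.47848555]
bore [256.66344516 236.52496129]
```

View pics/crop2.png

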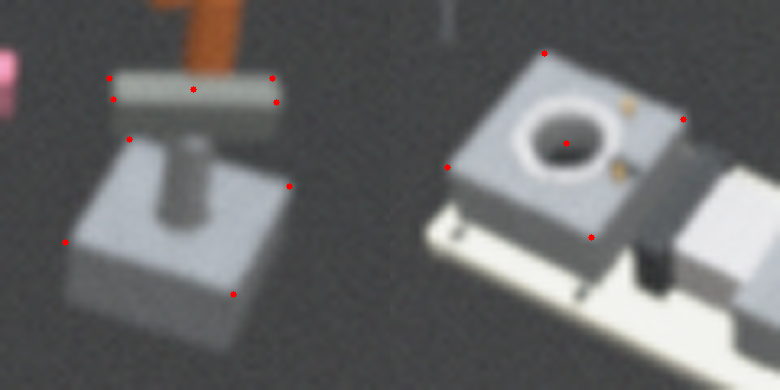

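The measured sizes match the given ones (bar about 77 x 18 mm, stand 85 mm, housing 74 mm), and the scene view agrees to about 2 mm. The key is at (0.573, 0.195) with yaw 31.7°, and the bore is at (0.499, -0.149). The TCP has to shift (-0.600, +0.594) m in tool axes.

```bash
python3 -m handwheel '[[1,-1,1,0,0,0,0],[1,-1,1,0,0,0,0],[1,-1,1,0,0,0,0],[1,-1,1,0,0,0,0],[1,-1,1,0,0,0,0]]'
python3 -m handwheel '[[1,-1,1,0,0,0,0],[1,-1,1,0,0,0,0],[1,-1,1,0,0,0,0],[1,-1,1,0,0,0,0],[1,-1,1,0,0,0,0]]'
python3 -m handwheel '[[0.3,-1,1,0,0,0,0],[0.3,-1,1,0,0,0,0],[0.3,-1,1,0,0,0,0],[0.3,-1,1,0,0,0,0],[0.3,-1,1,0,0,0,0]]'
python3 -m handwheel '[[0.3,-1,1,0,0,0,0],[0.3,-1,1,0,0,0,0],[0.3,-1,1,0,0,0,0],[0.3,-1,1,0,0,0,0],[0.3,-1,1,0,0,0,0]]'
python3 -m handwheel '[[0.1,-1,1,0,0,0,0],[0.1,-1,1,0,0,0,0],[0.1,-1,0.9,0,0,0,0],[0.1,-1,0.9,0,0,0,0],[0.1,0,0,0,0,0,0]]'
cat > err.py <<'E'
# usage: err.py x y yaw : remaining shift in tool axes (units of full scale)
from h import *; import sys
o=get_obs(); x,y,yaw=map(float,sys.argv[1:4])
R=Ro.from_euler("xyz",o["orientation"],degrees=True).as_matrix()
print("pos",o["tool_pos"].round(4),"rpy",o["orientation"].round(2),"F",o["force"].round(1),"open",round(o["opening"],4),"t",o["clock"])
print("shift/25mm",(R.T@np.r_[x-o["tool_pos"][0],y-o["tool_pos"][1],0]/.025).round(3),"dyaw",round((yaw-o["orientation"][2]+180)%360-180,2),"q",o["joint_pos"].round(1))
E
python3 err.py .573 .195 -148.3
```

```text
clock: 0.88
tool_pos: [0.3571, -0.4356, 0.4047]
orientation: [-180.0, 0.0, -153.5]
force: [0.4, -0.6, 1.4]
opening: 0.0874
gripper_force: 0.0
clock: 1.5
tool_pos: [0.4133, -0.268, 0.4048]
orientation: [-180.0, 0.0, -153.5]
force: [0.5, -0.1, 0.5]
opening: 0.0875
gripper_force: 0.0
clock: 2.12
tool_pos: [0.4695, -0.1003, 0.4048]
orientation: [-180.0, 0.0, -153.5]
force: [0.5, -0.4, -0.6]
opening: 0.057
gripper_force: 0.0
clock: 2.75
tool_pos: [0.5257, 0.0673, 0.4048]
orientation: [180.0, 0.0, -153.5]
force: [1.1, 0.0, 0.6]
opening: 0.0567
gripper_force: 0.0
clock: 3.38
tool_pos: [0.5733, 0.1975, 0.4039]
orientation: [-180.0, -0.0, -153.4]
force: [-0.6, -0.7, -0.0]
opening: 0.0481
gripper_force: 0.0
pos [0.5733 0.1975 0.4039] rpy [-1.8000e+02 -4.0000e-02 -1.5345e+02] F [-0.6 -0.7 -0. ] open 0.0481 t 3.375
shift/25mm [ 0.055 -0.085  0.   ] dyaw 5.15 q [  37.5   14.2   -8.4   -0.   -67.4 -100.9]
```

```bash
python3 -m handwheel '[[0.1,0.05,-0.08,0.4,0,0,-0.86],[0.1,0,0,1,0,0,0],[0.1,0,0,1,0,0,0],[0.1,0,0,1,0,0,0],[0.1,0,0,0,0,0,0]]'; python3 err.py .573 .195 -148.3
python3 - <<'E'
from h import *
s=snapshot("scene");c=cv2.cvtColor(s["color"],cv2.COLOR_RGB2BGR)[105:215,280:400]
t=snapshot("top");d=cv2.cvtColor(t["color"],cv2.COLOR_RGB2BGR)[130:240,120:240]
cv2.imwrite("pics/g1.png",cv2.resize(np.hstack([c,d]),None,fx=3.2,fy=3.2,interpolation=cv2.INTER_CUBIC))
E
```

```text
clock: 4.0
tool_pos: [0.5717, 0.1924, 0.318]
orientation: [-180.0, -0.2, -148.4]
force: [-0.2, 0.4, 0.4]
opening: 0.0479
gripper_force: 0.0
pos [0.5717 0.1924 0.318 ] rpy [-180.     -0.23 -148.42] F [-0.2  0.4  0.4] open 0.0479 t 4.0
shift/25mm [-0.098  0.063 -0.   ] dyaw 0.12 q [ 37.1  17.9 -15.3  -0.  -57.1 -95.5]
```

View pics/g1.png

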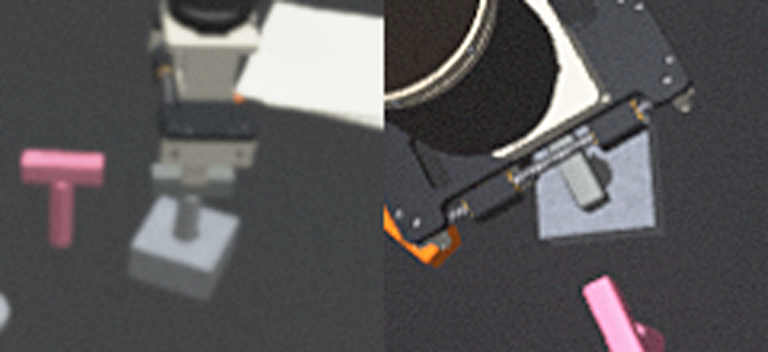

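The scene view shows the fingers straddling the bar near (193,178) and lined up with it. The orange and pink look-alikes are clear of the fingers. I'll descend and grip.

```bash
python3 -m handwheel '[[0.1,-0.1,0.06,0.6,0,0,0],[0.1,0,0,0.7,0,0,0],[0.1,0,0,0.6,0,0,0],[0.1,0,0,0,0,0,0]]'; python3 err.py .573 .195 -148.3
python3 -m handwheel '[[-1,0,0,0,0,0,0],[-1,0,0,0,0,0,0],[-1,0,0,0,0,0,0],[-1,0,0,0,0,0,0],[-1,0,0,0,0,0,0]]'; python3 err.py .573 .195 -148.3
```

```text
clock: 4.6
tool_pos: [0.5734, 0.1956, 0.2702]
orientation: [-180.0, -0.2, -148.4]
force: [0.1, -0.2, 0.3]
opening: 0.0479
gripper_force: 0.0
pos [0.5734 0.1956 0.2702] rpy [-179.99   -0.2  -148.39] F [ 0.1 -0.2  0.3] open 0.0479 t 4.6
shift/25mm [ 0.026 -0.014  0.   ] dyaw 0.09 q [ 37.3  20.9 -18.   -0.  -51.4 -95.7]
clock: 5.22
tool_pos: [0.574, 0.1961, 0.2726]
orientation: [180.0, 0.0, -148.4]
force: [-1.0, 1.1, 3.4]
opening: 0.021
gripper_force: 30.0
pos [0.574  0.1961 0.2726] rpy [ 1.8000e+02  5.0000e-02 -1.4837e+02] F [-1.   1.1  3.4] open 0.021 t 5.225
shift/25mm [ 0.058 -0.018 -0.   ] dyaw 0.07 q [ 37.3  20.7 -17.8   0.  -51.4 -95.7]
```

```bash
python3 -m handwheel '[[-1,0,0,-0.5,0,0,0],[-1,0,0,-0.8,0,0,0],[-1,0,0,-0.8,0,0,0],[-1,0,0,-0.8,0,0,0],[-1,0,0,0,0,0,0]]'; python3 err.py .499 -.1487 -148.3
python3 -m handwheel '[[-1,0.5,-0.5,0,0,0,0],[-1,0.8,-0.83,0,0,0,0],[-1,0.8,-0.83,0,0,0,0],[-1,0.8,-0.83,0,0,0,0],[-1,0.8,-0.83,0,0,0,0]]'
python3 -m handwheel '[[-1,0.8,-0.83,0,0,0,0],[-1,0.8,-0.83,0,0,0,0],[-1,0.8,-0.83,0,0,0,0],[-1,0.8,-0.83,0,0,0,0],[-1,0.8,-0.83,0,0,0,0]]'
python3 -m handwheel '[[-1,0.8,-0.83,0,0,0,0],[-1,0.8,-0.83,0,0,0,0],[-1,0.5,-0.5,0,0,0,0],[-1,0,0,0,0,0,0]]'; python3 err.py .499 -.1487 -148.3
python3 - <<'E'
from h import *
s=snapshot("scene");t=snapshot("top")
b=lambda s,u0,u1,v0,v1:cv2.resize(cv2.cvtColor(s["color"],cv2.COLOR_RGB2BGR)[v0:v1,u0:u1],None,fx=6,fy=6,interpolation=cv2.INTER_CUBIC)
cv2.imwrite("pics/c1.png",np.hstack([b(s,225,290,180,275),b(t,300,365,165,260)]))
E
```

```text
clock: 5.85
tool_pos: [0.5741, 0.196, 0.3462]
orientation: [180.0, 0.1, -148.4]
force: [0.3, -0.5, -5.2]
opening: 0.021
gripper_force: 30.0
pos [0.5741 0.196  0.3462] rpy [ 1.8000e+02  1.5000e-01 -1.4838e+02] F [ 0.3 -0.5 -5.2] open 0.021 t 5.85
shift/25mm [  9.786 -10.166  -0.026] dyaw 0.08 q [ 37.3  16.6 -13.    0.  -60.2 -95.7]
clock: 6.48
tool_pos: [0.5442, 0.0636, 0.3445]
orientation: [180.0, -0.0, -148.4]
force: [0.9, 0.3, -4.7]
opening: 0.0217
gripper_force: 30.0
clock: 7.1
tool_pos: [0.513, -0.077, 0.3446]
orientation: [180.0, -0.0, -148.4]
force: [0.7, -0.4, -4.3]
opening: 0.021
gripper_force: 30.0
clock: 7.6
tool_pos: [0.497, -0.1498, 0.3446]
orientation: [180.0, -0.0, -148.5]
force: [0.3, -0.7, -4.9]
opening: 0.0214
gripper_force: 30.0
pos [ 0.497  -0.1498  0.3446] rpy [ 1.7999e+02 -2.0000e-02 -1.4853e+02] F [ 0.3 -0.7 -4.9] open 0.0214 t 7.6
shift/25mm [-0.091 -0.006 -0.   ] dyaw 0.23 q [  4.9   8.7 -23.7  -0.  -57.5 -63.4]
```

View pics/c1.png

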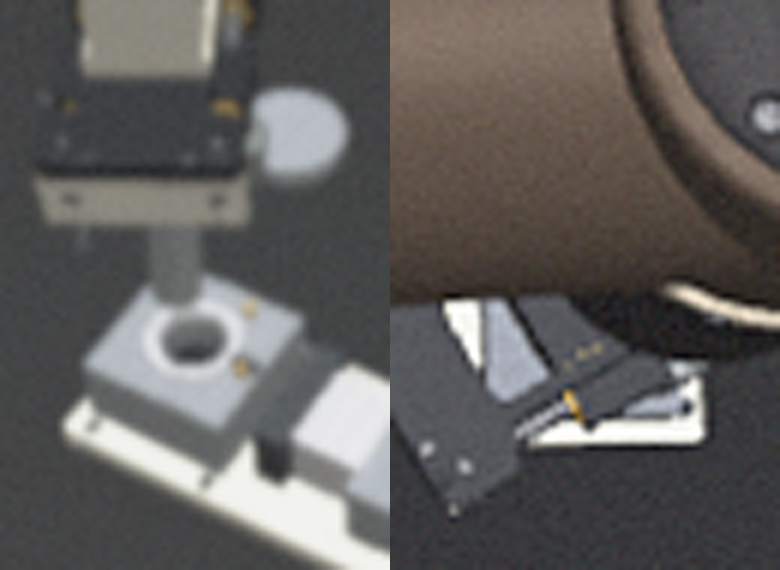

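The scene crop shows the shank hanging at crop x 152–200 with its bottom near y 303, and the bore centred at about (192,340). I'll compare these with the predicted projections.

Run:
```python
from h import *
s=snapshot("scene"); f=lambda X:((proj(s,X)-[225,180]+.5)*6-.5).round(1)
x,y=.497,-.1498
for z in(.079,.082,.085,.1,.11): print(z,f([x,y,z]))
print("bore",f([.499,-.1487,.05]),f([.499,-.1487,.053]),"dx",f([.509,-.1487,.053]),"dy",f([.499,-.1387,.053]))
# edges of shank in rows / bore & ring centroid
g=cv2.cvtColor(s["color"],cv2.COLOR_RGB2GRAY)
for v in range(216,240): print(v,g[v,240:272].tolist())
```

```text
0.079 [184.2 302.7]
0.082 [183.8 298.5]
0.085 [183.4 294.3]
0.1 [181.5 272.9]
0.11 [180.1 258.3]
bore [192.7 342.8] [192.3 338.8] dx [210.  347.8] dy [204.7 324.7]
216 [113, 121, 122, 122, 119, 123, 121, 124, 123, 124, 127, 129, 128, 129, 130, 127, 128, 129, 127, 124, 122, 121, 119, 120, 127, 125, 114, 91, 73, 68, 67, 67]
217 [88, 93, 98, 97, 94, 94, 97, 95, 95, 99, 108, 113, 111, 112, 114, 116, 118, 116, 109, 98, 96, 95, 93, 97, 101, 100, 90, 76, 72, 69, 66, 70]
218 [73, 72, 76, 74, 73, 78, 72, 73, 74, 80, 90, 101, 104, 102, 106, 108, 108, 106, 100, 79, 75, 77, 72, 76, 77, 78, 69, 69, 71, 69, 70, 69]
219 [71, 68, 71, 67, 69, 71, 70, 67, 71, 75, 86, 98, 98, 97, 103, 103, 103, 102, 99, 79, 68, 73, 71, 66, 71, 68, 69, 70, 68, 68, 65, 71]
220 [67, 66, 70, 66, 68, 67, 70, 65, 69, 72, 84, 96, 99, 100, 103, 108, 108, 106, 96, 80, 66, 69, 69, 68, 67, 70, 68, 70, 67, 69, 69, 68]
221 [69, 68, 68, 68, 72, 66, 71, 66, 68, 73, 83, 93, 102, 101, 101, 104, 108, 106, 96, 80, 69, 69, 68, 70, 67, 70, 66, 66, 66, 67, 69, 66]
222 [65, 67, 70, 68, 70, 66, 67, 68, 70, 71, 85, 100, 99, 100, 104, 107, 106,
[... 1970 characters left out ...]
03, 101, 102, 110, 157, 204, 221, 206, 192, 189, 194, 192, 189, 188]
236 [75, 99, 143, 173, 186, 186, 185, 188, 198, 218, 222, 190, 136, 111, 105, 103, 98, 95, 96, 95, 95, 105, 143, 203, 220, 205, 190, 191, 191, 189, 187, 182]
237 [96, 133, 169, 186, 186, 189, 186, 189, 196, 217, 223, 196, 134, 105, 99, 92, 83, 83, 85, 82, 90, 103, 146, 204, 216, 198, 190, 191, 190, 190, 185, 172]
238 [131, 166, 183, 187, 188, 189, 189, 187, 189, 211, 224, 212, 154, 105, 86, 74, 67, 65, 66, 69, 84, 121, 170, 205, 195, 174, 183, 186, 189, 186, 174, 152]
239 [161, 181, 188, 187, 187, 189, 188, 188, 188, 198, 221, 221, 185, 129, 89, 71, 63, 67, 71, 84, 118, 165, 198, 188, 156, 142, 153, 171, 179, 180, 156, 127]
```

The shank's lateral position matches the prediction to within 1 mm, and both cameras agree on the bore. The correction is small, so I'll descend gently while watching the force.

```bash
python3 -m handwheel '[[-1,-0.09,0,0.3,0,0,0],[-1,0,0,0.4,0,0,0],[-1,0,0,0.4,0,0,0],[-1,0,0,0.2,0,0,0],[-1,0,0,0,0,0,0]]'; python3 err.py .499 -.1487 -148.3
python3 -m handwheel '[[-1,0,0,0.2,0,0,0],[-1,0,0,0.2,0,0,0],[-1,0,0,0.1,0,0,0],[-1,0,0,0,0,0,0]]'; python3 err.py .499 -.1487 -148.3
```

```text
clock: 8.38
tool_pos: [0.4998, -0.1469, 0.3116]
orientation: [180.0, -0.1, -148.4]
force: [-0.0, 0.4, -3.3]
opening: 0.0212
gripper_force: 30.0
pos [ 0.4998 -0.1469  0.3116] rpy [ 1.7997e+02 -6.0000e-02 -1.4838e+02] F [-0.   0.4 -3.3] open 0.0212 t 8.375
shift/25mm [ 0.066 -0.043  0.   ] dyaw 0.08 q [  5.2  10.9 -26.   -0.  -53.2 -63.6]
clock: 8.88
tool_pos: [0.4999, -0.147, 0.2995]
orientation: [180.0, -0.0, -148.4]
force: [-0.5, 0.4, -4.0]
opening: 0.0211
gripper_force: 30.0
pos [ 0.4999 -0.147   0.2995] rpy [ 1.7999e+02 -2.0000e-02 -1.4838e+02] F [-0.5  0.4 -4. ] open 0.0211 t 8.875
shift/25mm [ 0.066 -0.04   0.   ] dyaw 0.08 q [  5.2  11.7 -26.8   0.  -51.5 -63.6]
```

```bash
python3 -m handwheel '[[-1,0.06,-0.04,0.1,0,0,0],[-1,0,0,0.06,0,0,0],[-1,0,0,0,0,0,0]]'; python3 err.py .499 -.1487 -148.3
python3 -m handwheel '[[-1,0,0,0.06,0,0,0],[-1,0,0,0,0,0,0]]'; python3 err.py .499 -.1487 -148.3
python3 -m handwheel '[[-1,0,0,0.06,0,0,0],[-1,0,0,0,0,0,0]]'; python3 err.py .499 -.1487 -148.3
```

```text
clock: 9.25
tool_pos: [0.4992, -0.1486, 0.2956]
orientation: [180.0, -0.0, -148.4]
force: [1.2, -0.4, -3.5]
opening: 0.0211
gripper_force: 30.0
pos [ 0.4992 -0.1486  0.2956] rpy [ 1.8000e+02 -1.0000e-02 -1.4838e+02] F [ 1.2 -0.4 -3.5] open 0.0211 t 9.25
shift/25mm [0.007 0.001 0.   ] dyaw 0.08 q [  5.   11.9 -27.1   0.  -51.  -63.4]
clock: 9.5
tool_pos: [0.4992, -0.1486, 0.2941]
orientation: [180.0, -0.0, -148.4]
force: [-0.7, -0.2, -3.9]
opening: 0.0208
gripper_force: 30.0
pos [ 0.4992 -0.1486  0.2941] rpy [ 180.     -0.   -148.38] F [-0.7 -0.2 -3.9] open 0.0208 t 9.5
shift/25mm [ 0.009 -0.001  0.   ] dyaw 0.08 q [  5.   12.  -27.2  -0.  -50.8 -63.4]
clock: 9.75
tool_pos: [0.4993, -0.1486, 0.2927]
orientation: [-180.0, 0.0, -148.4]
force: [0.5, -0.1, -3.2]
opening: 0.021
gripper_force: 30.0
pos [ 0.4993 -0.1486  0.2927] rpy [-179.99    0.   -148.38] F [ 0.5 -0.1 -3.2] open 0.021 t 9.75
shift/25mm [ 0.011  0.002 -0.   ] dyaw 0.08 q [  5.   12.1 -27.3   0.  -50.6 -63.4]
```

```bash
for i in 1; do python3 -m handwheel '[[-1,0,0,0.06,0,0,0],[-1,0,0,0,0,0,0]]'|grep -E "pos|force:"; done
python3 -m handwheel '[[-1,0,0,0.06,0,0,0],[-1,0,0,0,0,0,0]]'|grep -E "pos|force:"
python3 -m handwheel '[[-1,0,0,0.06,0,0,0],[-1,0,0,0,0,0,0]]'|grep -E "pos|force:"
```

```text
tool_pos: [0.4996, -0.1486, 0.2916]
force: [0.9, 0.7, 0.6]
gripper_force: 30.0
tool_pos: [0.5001, -0.1486, 0.2908]
force: [1.3, 0.9, 6.0]
gripper_force: 30.0
tool_pos: [0.4998, -0.1486, 0.2889]
force: [0.5, 0.9, 6.2]
gripper_force: 30.0
```

```bash
python3 -m handwheel '[[-1,0,0,0.03,0,0,0],[-1,0,0,0,0,0,0]]'|grep -E "pos|force:"
python3 -m handwheel '[[-1,0,0,0,0,0,0],[-1,0,0,0,0,0,0]]'|grep -E "pos|force:|orient"; python3 err.py .499 -.1487 -148.3
```

```text
tool_pos: [0.5001, -0.1486, 0.2887]
force: [1.4, 1.8, 8.6]
gripper_force: 30.0
tool_pos: [0.5001, -0.1486, 0.2887]
orientation: [-179.9, 0.1, -148.3]
force: [0.3, 0.1, 8.0]
gripper_force: 30.0
pos [ 0.5001 -0.1486  0.2887] rpy [-1.7989e+02  1.3000e-01 -1.4834e+02] F [0.3 0.1 8. ] open 0.021 t 11.0
shift/25mm [ 0.039  0.02  -0.   ] dyaw 0.04 q [  5.   12.4 -27.6   0.1 -49.9 -63.4]
```

The key is resting on the rim with about 12 N. I'll turn it anticlockwise in small steps and stop as soon as it drops.

```bash
cat > ck.py <<'E'
from plant import *; import sys
o=get_obs(); print(o["clock"],o["tool_pos"].round(4),o["orientation"].round(1),"F",o["force"].round(1),"M",o["moment"].round(2))
sys.exit(o["tool_pos"][2]<.2882 or o["force"][2]<3)
E
H="python3 -m handwheel"
python3 -m handwheel '[[-1,0,0,0,0,0,-0.4],[-1,0,0,0,0,0,-0.4]]'>/dev/null; python3 ck.py &&
python3 -m handwheel '[[-1,0,0,0,0,0,-0.4],[-1,0,0,0,0,0,-0.4]]'>/dev/null; python3 ck.py &&
python3 -m handwheel '[[-1,0,0,0,0,0,-0.4],[-1,0,0,0,0,0,-0.4]]'>/dev/null && python3 ck.py &&
python3 -m handwheel '[[-1,0,0,0,0,0,-0.4],[-1,0,0,0,0,0,-0.4]]'>/dev/null && python3 ck.py
```

```text
11.25 [ 0.5    -0.1485  0.2886] [-1.799e+02  1.000e-01 -1.435e+02] F [0.3 1.3 7.4] M [ 0.86 -0.19 -0.12]
11.25 [ 0.5    -0.1485  0.2886] [-1.799e+02  1.000e-01 -1.435e+02] F [0.3 1.3 7.4] M [ 0.86 -0.19 -0.12]False
False
```

```bash
sed -i 's/sys.exit(\(.*\))$/sys.exit(int(\1))/' ck.py
python3 -m handwheel '[[-1,0,0,0,0,0,-0.4],[-1,0,0,0,0,0,-0.4]]'>/dev/null && python3 ck.py &&
python3 -m handwheel '[[-1,0,0,0,0,0,-0.4],[-1,0,0,0,0,0,-0.4]]'>/dev/null && python3 ck.py &&
python3 -m handwheel '[[-1,0,0,0,0,0,-0.4],[-1,0,0,0,0,0,-0.4]]'>/dev/null && python3 ck.py &&
python3 -m handwheel '[[-1,0,0,0,0,0,-0.4],[-1,0,0,0,0,0,-0.4]]'>/dev/null && python3 ck.py
```

```text
11.5 [ 0.5    -0.1484  0.2884] [-1.799e+02  1.000e-01 -1.387e+02] F [0.1 2.3 6.5] M [ 1.12 -0.21 -0.08]
11.75 [ 0.4998 -0.1484  0.2882] [-1.799e+02  1.000e-01 -1.339e+02] F [0.8 1.3 4.3] M [ 0.83 -0.27 -0.07]
12.0 [ 0.4989 -0.1486  0.2869] [ 180.    -0.  -129.1] F [ 1.8 -0.8 -3.7] M [-0.32 -0.44  0.01]
```

The load vanished at yaw -129°, so it's probably in line. I'll lower it gently.

```bash
cat > ck2.py <<'E'
from plant import *; import sys
o=get_obs(); print(o["clock"],o["tool_pos"].round(4),o["orientation"].round(1),"F",o["force"].round(1),"M",o["moment"].round(2))
sys.exit(int(o["force"][2]>7))
E
python3 -m handwheel '[[-1,0,0,0.05,0,0,0],[-1,0,0,0,0,0,0]]'>/dev/null && python3 ck2.py &&
python3 -m handwheel '[[-1,0,0,0.05,0,0,0],[-1,0,0,0,0,0,0]]'>/dev/null && python3 ck2.py &&
python3 -m handwheel '[[-1,0,0,0.05,0,0,0],[-1,0,0,0,0,0,0]]'>/dev/null && python3 ck2.py &&
python3 -m handwheel '[[-1,0,0,0.05,0,0,0],[-1,0,0,0,0,0,0]]'>/dev/null && python3 ck2.py
```

```text
12.25 [ 0.499  -0.1486  0.2857] [ 180.    -0.  -129.2] F [ 0.7 -0.1 -4.9] M [-0.3  -0.36  0.01]
12.5 [ 0.4991 -0.1486  0.2847] [ 180.    -0.  -129.2] F [ 0.8 -0.4 -4.9] M [-0.23 -0.35  0.06]
12.75 [ 0.4991 -0.1486  0.2835] [ 180.    -0.  -129.2] F [ 0.9 -0.7 -4.3] M [-0.25 -0.29  0.03]
13.0 [ 0.4991 -0.1486  0.2823] [ 180.    -0.  -129.2] F [ 1.7 -0.9 -3.6] M [-0.25 -0.23 -0.02]
```

```bash
python3 -m handwheel '[[-1,0,0,0.05,0,0,0],[-1,0,0,0,0,0,0]]'>/dev/null && python3 ck2.py &&
python3 -m handwheel '[[-1,0,0,0.04,0,0,0],[-1,0,0,0,0,0,0]]'>/dev/null && python3 ck2.py &&
python3 -m handwheel '[[-1,0,0,0.03,0,0,0],[-1,0,0,0,0,0,0]]'>/dev/null && python3 ck2.py &&
python3 -m handwheel '[[-1,0,0,0.03,0,0,0],[-1,0,0,0,0,0,0]]'>/dev/null && python3 ck2.py &&
python3 -m handwheel '[[-1,0,0,0.03,0,0,0],[-1,0,0,0,0,0,0]]'>/dev/null && python3 ck2.py
```

```text
13.25 [ 0.4992 -0.1486  0.281 ] [ 180.    -0.  -129.2] F [ 0.1 -0.6 -3.5] M [-0.25 -0.23  0.04]
13.5 [ 0.4994 -0.1486  0.2806] [-180.     0.  -129.2] F [0.5 0.2 0.7] M [-0.03  0.01 -0.03]
13.75 [ 0.4997 -0.1486  0.2804] [-179.9    0.  -129.2] F [-0.7 -0.6  6.6] M [ 0.05  0.34 -0.01]
14.0 [ 0.4999 -0.1487  0.2802] [-1.799e+02  1.000e-01 -1.291e+02] F [-1.4  0.1  9.8] M [0.23 0.67 0.  ]
```

The key is fully home, with the floor at TCP z 0.2806 as predicted. I'll ease the preload and start turning, watching Mz.

```bash
cat > ck3.py <<'E'
from plant import *; import sys
o=get_obs(); print(o["clock"],o["tool_pos"].round(4),o["orientation"].round(1),"F",o["force"].round(1),"M",o["moment"].round(2))
sys.exit(int(abs(o["moment"][2])>.6))
E
python3 -m handwheel '[[-1,0,0,-0.03,0,0,0],[-1,0,0,0,0,0,0]]'>/dev/null && python3 ck3.py &&
python3 -m handwheel '[[-1,0,0,0,0,0,-0.4],[-1,0,0,0,0,0,-0.4]]'>/dev/null && python3 ck3.py &&
python3 -m handwheel '[[-1,0,0,0,0,0,-0.4],[-1,0,0,0,0,0,-0.4]]'>/dev/null && python3 ck3.py &&
python3 -m handwheel '[[-1,0,0,0,0,0,-0.4],[-1,0,0,0,0,0,-0.4]]'>/dev/null && python3 ck3.py &&
python3 -m handwheel '[[-1,0,0,0,0,0,-0.4],[-1,0,0,0,0,0,-0.4]]'>/dev/null && python3 ck3.py &&
python3 -m handwheel '[[-1,0,0,0,0,0,-0.4],[-1,0,0,0,0,0,-0.4]]'>/dev/null && python3 ck3.py
```

```text
14.25 [ 0.4996 -0.1486  0.2804] [-179.9    0.  -129.2] F [-1.1  0.6  6.7] M [0.07 0.31 0.03]
14.5 [ 0.4997 -0.1486  0.2803] [-179.9    0.  -124.3] F [-1.4 -1.6  6.4] M [ 0.17  0.38 -0.06]
14.75 [ 0.4997 -0.1486  0.2803] [-179.9    0.  -119.5] F [-0.9  0.4  7.4] M [ 0.08  0.39 -0.05]
15.0 [ 0.4997 -0.1485  0.2803] [-179.9    0.  -114.7] F [-0.1  2.2  7.4] M [ 0.7   0.44 -0.18]
15.25 [ 0.4997 -0.1484  0.2803] [-179.9    0.  -109.9] F [-1.6  1.8  8.1] M [ 0.9   0.45 -0.26]
15.5 [ 0.4997 -0.1484  0.2803] [-179.9    0.  -105.1] F [-1.4  2.4  8.5] M [ 0.94  0.5  -0.24]
```

The cam engaged at about -115° with Mz at -0.25. The stop should be near -64°.

```bash
sed -i 's/>.6/>.4/' ck3.py
python3 -m handwheel '[[-1,0,0,0,0,0,-0.4],[-1,0,0,0,0,0,-0.4],[-1,0,0,0,0,0,-0.4]]'>/dev/null && python3 ck3.py &&
python3 -m handwheel '[[-1,0,0,0,0,0,-0.4],[-1,0,0,0,0,0,-0.4],[-1,0,0,0,0,0,-0.4]]'>/dev/null && python3 ck3.py &&
python3 -m handwheel '[[-1,0,0,0,0,0,-0.4],[-1,0,0,0,0,0,-0.4],[-1,0,0,0,0,0,-0.4]]'>/dev/null && python3 ck3.py &&
python3 -m handwheel '[[-1,0,0,0,0,0,-0.4],[-1,0,0,0,0,0,-0.4],[-1,0,0,0,0,0,-0.4]]'>/dev/null && python3 ck3.py &&
python3 -m handwheel '[[-1,0,0,0,0,0,-0.3],[-1,0,0,0,0,0,0]]'>/dev/null && python3 ck3.py
```

```text
15.875 [ 0.4997 -0.1484  0.2803] [-179.9    0.   -97.9] F [-1.4  3.3  8.4] M [ 1.08  0.57 -0.25]
16.25 [ 0.4996 -0.1484  0.2803] [-179.9    0.   -90.7] F [-0.1  2.6  8.5] M [ 1.06  0.6  -0.27]
16.625 [ 0.4996 -0.1484  0.2803] [-179.9    0.   -83.5] F [-1.   2.9  8.2] M [ 1.11  0.66 -0.19]
17.0 [ 0.4996 -0.1484  0.2803] [-179.9   -0.   -76.3] F [-1.7  3.8  8.6] M [ 1.14  0.7  -0.28]
17.25 [ 0.4996 -0.1484  0.2803] [-179.9   -0.   -74.6] F [-2.3  2.7  8.3] M [ 1.05  0.73 -0.2 ]
```

Next come 1.2° steps until Mz rises above the drag.

```bash
python3 -m handwheel '[[-1,0,0,0,0,0,-0.3],[-1,0,0,0,0,0,-0.3]]'>/dev/null && python3 ck3.py &&
python3 -m handwheel '[[-1,0,0,0,0,0,-0.2],[-1,0,0,0,0,0,-0.1]]'>/dev/null && python3 ck3.py &&
python3 -m handwheel '[[-1,0,0,0,0,0,-0.2],[-1,0,0,0,0,0,0]]'>/dev/null && python3 ck3.py &&
python3 -m handwheel '[[-1,0,0,0,0,0,-0.2],[-1,0,0,0,0,0,0]]'>/dev/null && python3 ck3.py &&
python3 -m handwheel '[[-1,0,0,0,0,0,-0.2],[-1,0,0,0,0,0,0]]'>/dev/null && python3 ck3.py &&
python3 -m handwheel '[[-1,0,0,0,0,0,-0.2],[-1,0,0,0,0,0,0]]'>/dev/null && python3 ck3.py
```

```text
17.5 [ 0.4995 -0.1484  0.2803] [-179.9   -0.   -70.9] F [-1.4  2.4  9.4] M [ 1.12  0.83 -0.29]
17.75 [ 0.4995 -0.1484  0.2803] [-179.9   -0.   -69.2] F [-2.1  2.7  8.9] M [ 1.12  0.8  -0.27]
18.0 [ 0.4995 -0.1484  0.2803] [-179.9   -0.   -68. ] F [-1.2  2.8  8.2] M [ 1.04  0.77 -0.28]
18.25 [ 0.4995 -0.1484  0.2803] [-179.9   -0.   -66.8] F [-1.4  2.4  9. ] M [ 1.1   0.77 -0.24]
18.5 [ 0.4995 -0.1484  0.2803] [-179.9   -0.   -65.6] F [-2.   2.7  7.7] M [ 1.12  0.8  -0.25]
18.75 [ 0.4995 -0.1484  0.2803] [-179.9   -0.   -64.4] F [-1.2  2.1  7.4] M [ 1.03  0.8  -0.26]
```

```bash
python3 -m handwheel '[[-1,0,0,0,0,0,-0.2],[-1,0,0,0,0,0,0]]'>/dev/null && python3 ck3.py &&
python3 -m handwheel '[[-1,0,0,0,0,0,-0.2],[-1,0,0,0,0,0,0]]'>/dev/null && python3 ck3.py &&
python3 -m handwheel '[[-1,0,0,0,0,0,-0.2],[-1,0,0,0,0,0,0]]'>/dev/null && python3 ck3.py &&
python3 -m handwheel '[[-1,0,0,0,0,0,-0.2],[-1,0,0,0,0,0,0]]'>/dev/null && python3 ck3.py
python3 - <<'E'
from h import *
s=snapshot("scene");t=snapshot("top")
b=lambda s,u0,u1,v0,v1:cv2.resize(cv2.cvtColor(s["color"],cv2.COLOR_RGB2BGR)[v0:v1,u0:u1],None,fx=6,fy=6,interpolation=cv2.INTER_CUBIC)
cv2.imwrite("pics/c2.png",np.hstack([b(s,225,290,190,275),b(t,300,365,165,250)]))
E
```

```text
19.0 [ 0.4995 -0.1484  0.2803] [-179.9   -0.   -63.2] F [-0.7  3.4  8.5] M [ 1.04  0.79 -0.24]
19.25 [ 0.4995 -0.1484  0.2804] [-179.9   -0.   -62. ] F [-1.5  2.4  8.2] M [ 1.06  0.8  -0.2 ]
19.5 [ 0.4995 -0.1484  0.2803] [-179.9   -0.   -60.8] F [-1.7  2.3  8.8] M [ 1.07  0.83 -0.28]
19.75 [ 0.4995 -0.1484  0.2803] [-179.9   -0.   -59.6] F [-1.7  2.2  9.1] M [ 1.01  0.86 -0.33]
```

View pics/c2.png

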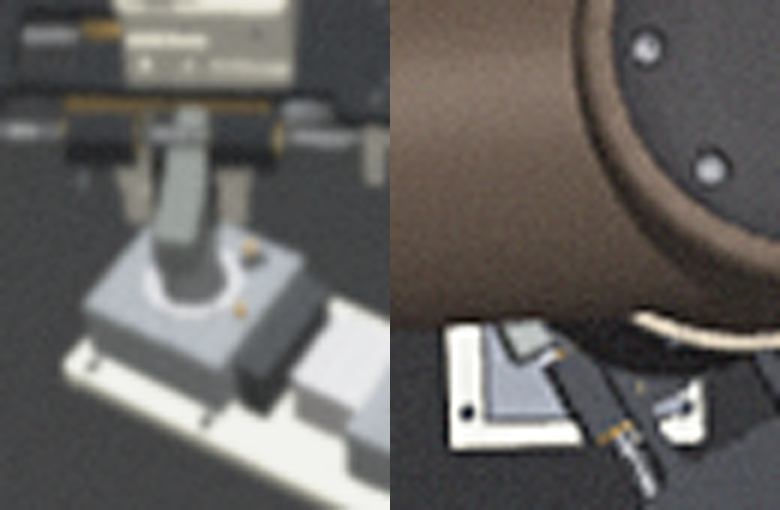

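The pointer at (253,256) is now next to the far pin at (251,245), and the jaw has drawn back to the housing. Mz is just starting to rise, so I'll use a few finer steps.

```bash
sed -i 's/>.4)/>.45)/' ck3.py
python3 -m handwheel '[[-1,0,0,0,0,0,-0.1],[-1,0,0,0,0,0,0]]'>/dev/null && python3 ck3.py &&
python3 -m handwheel '[[-1,0,0,0,0,0,-0.1],[-1,0,0,0,0,0,0]]'>/dev/null && python3 ck3.py &&
python3 -m handwheel '[[-1,0,0,0,0,0,-0.1],[-1,0,0,0,0,0,0]]'>/dev/null && python3 ck3.py
```

```text
20.1 [ 0.4994 -0.1484  0.2803] [-179.9   -0.   -59. ] F [-1.8  1.8  9.3] M [ 1.03  0.92 -0.34]
20.35 [ 0.4994 -0.1485  0.2803] [-179.9   -0.   -58.4] F [-2.   2.5  8.7] M [ 0.95  0.89 -0.42]
20.6 [ 0.4994 -0.1485  0.2803] [-179.9   -0.   -57.8] F [-1.9  2.1  9.7] M [ 0.98  0.98 -0.47]
```

The moment rises steadily now (-0.47), so the cam is at its stop. I'll unwind the twist slightly, ease the down force, release, and retreat straight up.

```bash
python3 -m handwheel '[[-1,0,0,0,0,0,0.25],[-1,0,0,-0.02,0,0,0.1],[-1,0,0,0,0,0,0]]'>/dev/null && python3 ck3.py
python3 -m handwheel '[[0.1,0,0,0,0,0,0],[0.1,0,0,0,0,0,0],[0.1,0,0,0,0,0,0],[0.1,0,0,0,0,0,0]]' && python3 ck3.py
```

```text
20.975 [ 0.4994 -0.1485  0.2804] [-179.9   -0.   -59.9] F [-1.2  1.7  5.9] M [ 0.68  0.47 -0.21]
clock: 21.48
tool_pos: [0.4991, -0.1486, 0.2797]
orientation: [180.0, 0.0, -59.9]
force: [0.1, -0.3, -0.1]
opening: 0.0477
gripper_force: 0.0
21.475 [ 0.4991 -0.1486  0.2797] [180.    0.  -59.9] F [ 0.1 -0.3 -0.1] M [-0.03  0.18 -0.02]
```

```bash
python3 -m handwheel '[[0.1,0,0,-0.4,0,0,0],[0.1,0,0,-0.8,0,0,0],[0.1,0,0,-1,0,0,0],[0.1,0,0,-1,0,0,0],[0.1,0,0,-1,0,0,0]]' | grep -E "pos|force"
python3 -m handwheel '[[0.1,0.5,0,-0.5,0,0,0],[0.1,1,0,0,0,0,0],[0.1,1,0,0,0,0,0],[0.1,1,0,0,0,0,0],[0.1,1,0,0,0,0,0]]' | grep -E "pos|force"
python3 -m handwheel '[[0.1,1,0,0,0,0,0],[0.1,1,0,0,0,0,0],[0.1,1,0,0,0,0,0],[0.1,0.5,0,0,0,0,0],[0.1,0,0,0,0,0,0]]' | grep -E "clock|pos|force"
python3 - <<'E'
from h import *
s=snapshot("scene");t=snapshot("top")
b=lambda s,u0,u1,v0,v1:cv2.resize(cv2.cvtColor(s["color"],cv2.COLOR_RGB2BGR)[v0:v1,u0:u1],None,fx=5.5,fy=5.5,interpolation=cv2.INTER_CUBIC)
cv2.imwrite("pics/c3.png",np.hstack([b(s,225,295,180,285),b(t,295,365,150,255)]))
for z in (.018,.05,.118,.131): print(z,proj(s,[.4991,-.1486,z]),proj(t,[.4991,-.1486,z]))
E
```

```text
tool_pos: [0.4991, -0.1486, 0.3865]
force: [0.1, 0.3, -0.2]
gripper_force: 0.0
tool_pos: [0.5562, -0.2473, 0.397]
force: [-0.4, -0.1, 0.4]
gripper_force: 0.0
clock: 23.35
tool_pos: [0.5996, -0.3223, 0.3966]
force: [-0.8, 0.1, -0.1]
gripper_force: 0.0
0.018 [257.3799019  243.75069118] [330.09492719 219.41185446]
0.05 [256.75122597 236.71204505] [331.41611326 217.89379699]
0.118 [255.32812555 220.70953559] [334.51916848 214.3278374 ]
0.131 [255.04166025 217.47654319] [335.16367701 213.58709246]
```

View pics/c3.png

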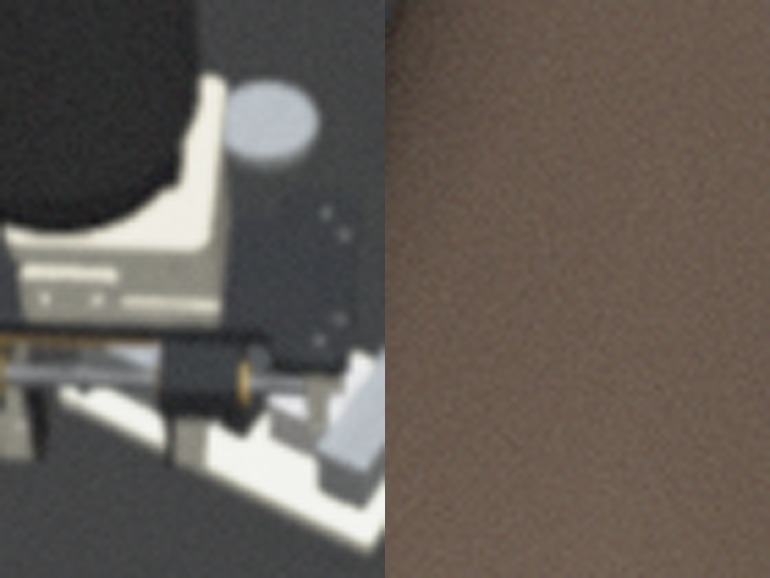

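Both cameras are blocked by the arm here. I'll move back toward the start pose.

```bash
python3 -m handwheel '[[0.1,0.3,1,0,0,0,0],[0.1,0.3,1,0,0,0,0],[0.1,0.3,1,0,0,0,0],[0.1,0.3,1,0,0,0,0],[0.1,0.3,1,0,0,0,0]]' >/dev/null
python3 -m handwheel '[[0.1,0.4,1,0,0,0,0],[0.1,0.4,1,0,0,0,0],[0.1,0.4,1,0,0,0,0],[0.1,0.4,1,0,0,0,0],[0.1,0.4,1,0,0,0,0]]' >/dev/null
python3 -m handwheel '[[0.1,0.4,1,0,0,0,0],[0.1,0.4,1,0,0,0,0],[0.1,0.4,1,0,0,0,0],[0.1,0.4,1,0,0,0,0],[0.1,0,0,0,0,0,0]]' | grep -E "clock|pos|force"
python3 - <<'E'
from h import *
s=snapshot("scene");t=snapshot("top")
b=lambda s,u0,u1,v0,v1:cv2.resize(cv2.cvtColor(s["color"],cv2.COLOR_RGB2BGR)[v0:v1,u0:u1],None,fx=5.5,fy=5.5,interpolation=cv2.INTER_CUBIC)
cv2.imwrite("pics/c4.png",np.hstack([b(s,225,295,180,285),b(t,295,365,150,255)]))
E
```

```text
clock: 25.32
tool_pos: [0.3581, -0.6092, 0.3973]
force: [0.6, -0.4, 0.5]
gripper_force: 0.0
```

View pics/c4.png

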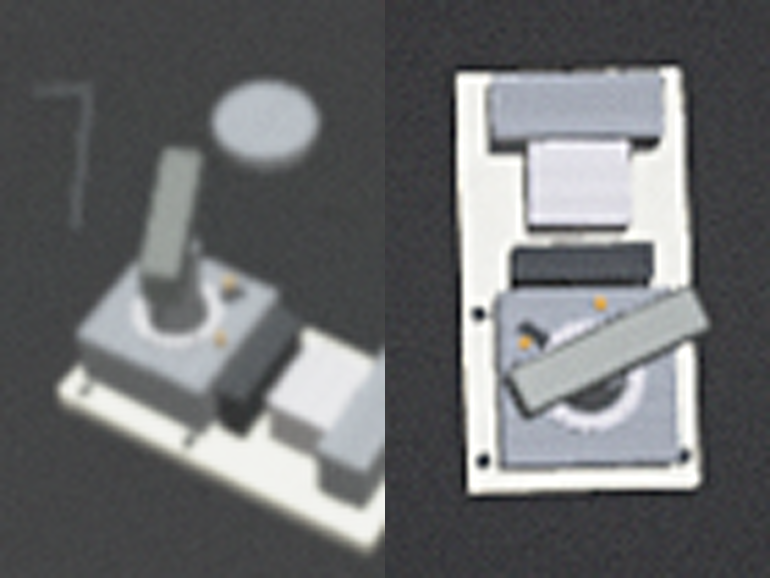

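The key stands upright: the handle centre is at top pixel (335.8,213.7) against a predicted (335.2,213.6). The pointer is at the far pin, the jaw is drawn back clear of the specimen, and the surroundings are untouched. I'm handing it in.

```bash
python3 -c "
from plant import *
print(close_job())"
```

```text
the job is handed in; nothing more can be done
None
```

The job is handed in: the hex key stands upright, fully home and released, with the cam pointer at its far stop and the jaw drawn back. It took about 25 s on the robot's clock.

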